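# Hang the orange caddy on the pantry rail

### The job

Pick up the orange caddy, feed its steel slider into the open end of the aluminium rail and slide it gently along until it has pushed the soft-stop buffer inside fully home, then let go and leave it hanging there. The stop is clamped at a different place each time and has to be found by feel; never force or ram anything, and leave the blue caddy and everything else where it is.

Things in the scene. Friction and masses are not known exactly. Their poses are not given: they have to be found in the camera images.
- orange_caddy_center (a point): Orange open-topped plastic caddy, 100 to 200 g, 50 mm deep (x), 44 mm wide (y), 60 mm tall, walls 3 mm (front wall, on -x, 48 mm tall). This point is its centre, 30 mm above its underside; z up, +x to its back, where the slider is. Stands upright on the worktop at the start. Best taken from above by its two outer sides (across y), in the upper half.
- orange_caddy_slider (a point): Centre of the steel T-slider on the orange caddy's back: 36 mm behind (+x) and 17 mm above the caddy's centre point. The T-head is a flat bar 36 mm long (y), 6 mm thick (x), 18 mm tall (z), on a neck 7 mm tall, 24 mm long, 8 mm deep. Same axes as the caddy.
- rail: Aluminium C-rail 300 mm long on two posts at its back and a wooden foot, fixed. Origin on the worktop under the rail's axis, half-way along; y along the rail, +x to its back (the slot faces -x). Axis at z = 160 mm. Channel 9 mm deep (x), 21 mm tall; slot 12 mm tall. Outer front face at x = -7.5 mm, apron down to z = 120 mm, top at z = 173.5 mm. Closed at the +y end.
- rail_mouth (a point): Centre of the channel at the open (-y) end, on the rail's axis; rail's axes; the way in is +y. Its back, top and bottom flare out by 3 mm over 14 mm further out; the front lips thin towards the end. The caddy hangs on the rail's -x side with its x and y along the rail's, the slider's centre on the rail's axis with 1.5 mm of play each way. Let go, it droops a few degrees and stays.
- buffer (a joint): Travel of the red buffer in the channel: 0 = out, 0.012 m = home on a hard end; the slider pushes it to +y; it stays where left; starts at 0 to 3 mm. Moving it takes 4.5 N plus 0.6 N per 10 mm/s; over 25 N harms it. Its place is not measured: the slider's centre meets it 140 to 225 mm in from the mouth. A red saddle on the rail's top begins 24 mm beyond the buffer's face (at 0) and is 24 mm long.
- blue_caddy_center (a point): A caddy like the orange one but blue; leave it. Same origin and axes as the orange one's centre.
- fish_tin: Low steel tin, 76 mm across, 36 mm tall; origin under its centre. Leave it.
- bean_jar: Amber jar, 80 mm across, 100 mm tall; origin under its centre. Leave it.
- soup_can: Can with paper label, 74 mm across, 105 mm tall; origin under its centre. Leave it.
- spice_jar: Green glass spice jar, 44 mm across, 60 mm tall; origin under its centre. Leave it.
- mug: White mug, 80 mm across, 90 mm tall; origin under its centre. Leave it.

How it is judged:
By the outcome, as a careful person would: the job done as asked, in the order asked, and still so for the second after the job is handed in, with the robot touching nothing.
It also fails if it takes over 61 s, if anything falls off the work surface, if the arm or the gripper's body presses on something with over 40 N, if the wrist force passes 120 N, or if a joint passes its speed limit or range.

### The arm

A 6-joint arm with a two-finger parallel gripper is mounted at the origin on the work surface. World frame = base frame: x ahead of the robot, y to its left, z up, the work surface at z = 0. Lengths are in m, angles in rad, forces in N, time in s.
With the tool pointing down it reaches from about 0.25 to 0.775 m from the base axis. Payload 4 kg.
Tool frame: the origin (TCP) lies at the very end of the fingers, on their centre line; the grasp point (between the pads) lies hold_point_z behind it (hold_point_z is the distance from the TCP to the grasp point, in m); z points along the fingers, y is the direction in which the jaws open and shut (so a half turn about z gives the same grasp; the last joint's range is limited). The gripper opens to 94 mm and grips with 3 to 60 N. Pads are 16 mm wide; open, the fingers measure 119 mm over their backs; the gripper's body (75 mm by 177 mm) begins 78 mm behind the grasp point.
Start: joints at [1.005, 0.087, 1.371, -0, 1.684, -0.103], TCP at [0.246, 0.492, 0.183] pointing down, gripper open.
Joint ranges: [-3.1, 3.1], [-0.76, 2.03], [0.27, 2.55], [-1.08, 4.22], [0.17, 2.65], [-2.57, 2.57]. Speed limits (rad/s): [2.79, 2.79, 3.14, 3.14, 3.14, 3.14].

### API

Orientations are given as [roll, pitch, yaw] about the fixed x, y, z axes, in that order (R = Rz(yaw) Ry(pitch) Rx(roll)).
In Python, from bench import * gives the robot as it stands.
- The arm moves only by the tool step_arm, never from a script. Its argument "increments" is text: rows parted by semicolons, each of 6 numbers parted by spaces: the shift along the tool's x, y, z in cm, then the turn, a rotation vector about the tool's x, y, z in rad. A call has 1 to 5 rows; each row shifts and turns the commanded pose from where the row before left it, along the tool's axes as they then stand; what a row does not reach is not made up. A row lasts 1/10 s, in which the tool goes at most 50 mm and 8.59 degrees, less where a joint would pass 70% of its speed; a pose out of reach is approached as far as the arm can. A call is refused whole if a number of a shift passes 5 or a number of a turn 0.15, either way. A call with a gripper value outside its range is refused whole. "claw" is the gripper's target within -1 to 1 (shut at 1, half-way at 0, fully open at -1), set as the call begins (left out, the last holds). The fingers move at their own pace and stop on an object; the grip force is fixed at half the most. Time passes only in rows, so rows that do not move let the fingers close. It gives the time, the measured TCP pose, the force and the opening at its end, in the units of the state.
- get_obs(): the state, without advancing time (a new reading comes with each control period).
- snapshot(name): name is "scene" or "top"; returns the picture (400x640x3 uint8, red, green, blue); there is no depth.
- calibration(name): a dict with "camera_matrix" (3x3 intrinsics, pixels), "eye" and "orientation" of the camera in the world. Camera axes: x right, y up, looking along -z (the intrinsics and any distortion apply to the point x, -y, -z); pixel columns grow to the right and rows downward; lengths in m; the calibration is good to about 2 mm. A picture is of the moment at which its call begins. calibration takes no time and is no camera call.
- close_job(): hands the job in, once; it reports no verdict.
The state is a dict: "time": time; "joint_positions": joint angles; "qvel": joint speeds; "joint_torque": joint torques, N m; "tool_pos": TCP position; "ee_rot": TCP orientation; "wrist_force": force on the tool from outside, world axes, zero at the start; "wrist_torque": the same for the moment, N m; "width": finger opening in m.
Only numpy, scipy, OpenCV 4.12 (cv2) and the standard library are available. Lean on these libraries where they do the work, as an engineer would, in place of code of your own. Each camera call takes 0.05 s, during which the arm holds its last target. There are 200 camera calls.

## Working session

There is one attempt and no reset: what is moved stays moved. The work goes in short steps, Python scripts to look and compute and a tool call to move; the robot and the scene stay as the last step left them, time stands still between calls to the robot, and variables do not carry over. Pictures are saved under pics/ and viewed, about 8 in all and at most 12, crops included, and the job is handed in when it is done.

Besides the shell and the picture viewer there is one more tool, called as name(argument=value, ...), one argument or row to a line, values as JSON. step_arm: Moves the arm, as the interface text tells. Its arguments: {"type":"object","properties":{"increments":{"type":"string"},"claw":{"type":"number"}},"required":["increments"]}

```bash
mkdir -p pics; ls; python3 - <<'E'
from bench import *
import cv2
for n in("scene","top"):
    im=snapshot(n); cv2.imwrite(f"pics/{n}0.png",im[:,:,::-1]); print(n,calibration(n))
print(get_obs())
E
```

```text
pics
scene {'camera_matrix': array([[458.31831234,   0.        , 323.53164755],
       [  0.        , 458.31831234, 204.65666139],
       [  0.        ,   0.        ,   1.        ]]), 'eye': array([1.26998721, 0.46090082, 0.81737466]), 'orientation': array([ 0.87649882, -0.00478656,  2.12749176])}
top {'camera_matrix': array([[454.17231094,   0.        , 311.23116068],
       [  0.        , 454.17231094, 198.36642399],
       [  0.        ,   0.        ,   1.        ]]), 'eye': array([0.33780803, 0.04412005, 1.34003762]), 'orientation': array([ 0.18358279, -0.0124028 , -1.54236028])}
{'time': 0.1, 'joint_positions': array([ 1.00492319e+00,  8.79110403e-02,  1.37206656e+00, -1.37810090e-05,
        1.68360719e+00, -1.03082769e-01]), 'qvel': array([-0.00030642,  0.00012331, -0.00310104,  0.00026195, -0.00081216,
       -0.00017809]), 'joint_torque': array([ 2.20519883e-03, -3.41250372e+01, -3.03302193e+01,  7.19852024e-02,
        3.04593996e-02, -9.92162973e-05]), 'tool_pos': array([0.24526062, 0.4916963 , 0.18172345]), 'ee_rot': array([-3.13960969e+00, -1.91367004e-04,  2.67880056e+00]), 'wrist_force': array([ 0.35922929, -0.42085489,  0.50966824]), 'wrist_torque': array([ 0.04198515,  0.02189032, -0.01346922]), 'width': 0.09386977695461345}
```

View pics/scene0.png

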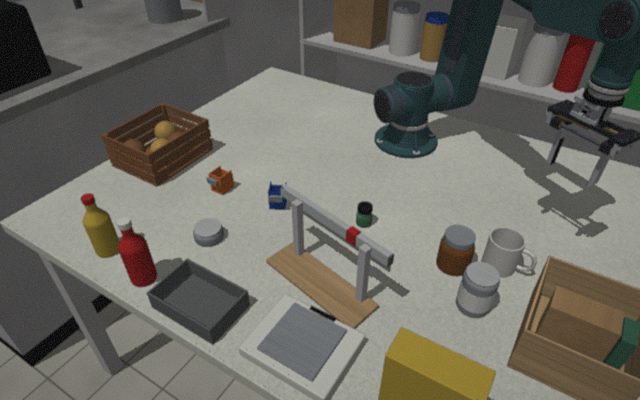

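View pics/top0.png

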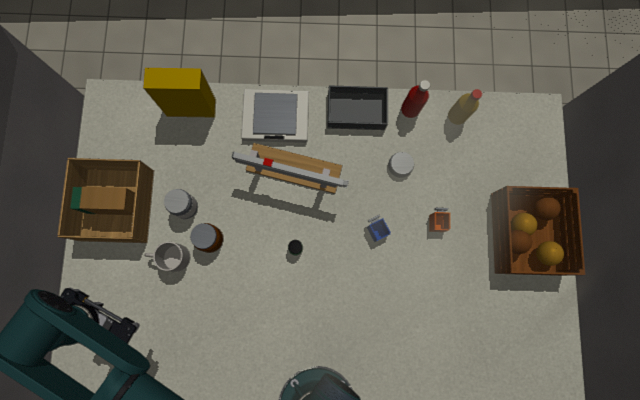

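The scene view shows the orange caddy at (220,180), the blue one at (278,196), and the rail running from (285,190) at its mouth to (390,258), with the saddle at (353,235). In the top view the orange caddy is at (439,221), the rail runs from (347,183) to (233,155), and the saddle is at (267,161). I'll look closer at both.

```bash
cat > h.py <<'E'
import numpy as np, cv2
from scipy.spatial.transform import Rotation as R
from bench import *
def cam(n):
    c=calibration(n); return c["camera_matrix"],np.array(c["eye"]),R.from_euler("xyz",c["orientation"]).as_matrix()
def ray(n,u,v):
    K,e,M=cam(n); d=np.linalg.solve(K,[u,v,1.]); d=M@[d[0],-d[1],-d[2]]; return e,d/np.linalg.norm(d)
def plane(n,u,v,z):
    e,d=ray(n,u,v); return e+d*(z-e[2])/d[2]
def tri(a,b):
    (e,d),(f,g)=ray("scene",*a),ray("top",*b)
    s=np.linalg.lstsq(np.c_[d,-g],f-e,rcond=None)[0]; p,q=e+s[0]*d,f+s[1]*g
    return (p+q)/2,np.linalg.norm(p-q)*1e3
def proj(n,p):
    K,e,M=cam(n); c=M.T@(np.asarray(p)-e); c=K@[c[0],-c[1],-c[2]]; return c[:2]/c[2]
E
python3 - <<'E'
from h import *
s=cv2.imread("pics/scene0.png");t=cv2.imread("pics/top0.png")
def crop(im,x,y,w,h,k): return cv2.resize(im[y:y+h,x:x+w],None,fx=k,fy=k,interpolation=cv2.INTER_CUBIC)
a=crop(t,225,140,133,50,6)       # 798x300
b=crop(t,420,200,33,50,6); c=crop(s,200,160,50,50,6); d=crop(s,262,170,50,50,6)
o=np.zeros((600,798,3),np.uint8); o[:300]=a; o[300:,:198]=b;o[300:,198:498]=c;o[300:,498:798]=d
cv2.imwrite("pics/c0.png",o)
for n,im in(("scene",s),("top",t)):
    hsv=cv2.cvtColor(im,cv2.COLOR_BGR2HSV)
    for nm,lo,hi,box in(("orange",(4,150,60),(18,255,255),(200,160,240,200) if n=="scene" else (420,200,460,240)),("red",(0,180,60),(4,255,255),(340,220,365,245) if n=="scene" else (255,150,285,175))):
        m=np.zeros(im.shape[:2],np.uint8); x0,y0,x1,y1=box; m[y0:y1,x0:x1]=cv2.inRange(hsv,lo,hi)[y0:y1,x0:x1]
        ct=cv2.findContours(m,0,2)[0]
        if ct:
            k=max(ct,key=cv2.contourArea); h=cv2.convexHull(k); print(n,nm,cv2.minAreaRect(k),cv2.approxPolyDP(h,1.5,True)[:,0].tolist())
E
```

```text
scene orange ((221.09616088867188, 179.98077392578125), (26.279563903808594, 21.376659393310547), 78.69007110595703) [[230, 173], [233, 185], [223, 193], [212, 189], [210, 173], [219, 167]]
scene red ((351.2784118652344, 234.97027587890625), (10.513569831848145, 15.660074234008789), 17.10272979736328) [[352, 227], [358, 231], [354, 244], [347, 239], [347, 231]]
top orange ((441.0, 220.5), (17.0, 14.0), 90.0) [[448, 213], [447, 229], [435, 229], [434, 213]]
top red ((267.4411926269531, 161.7353057861328), (8.00367546081543, 6.5484619140625), 14.03624439239502) [[265, 158], [272, 160], [270, 165], [263, 164]]
```

View pics/c0.png

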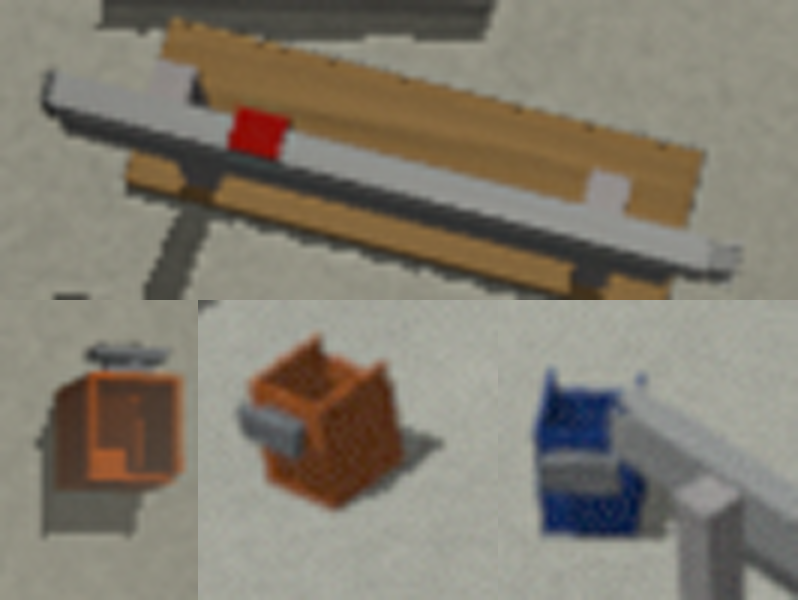

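Crop notes, as crop pixels converted to full pixels: in the top view the rail's light top face runs from about (50,88) to (713,252), with the flare reaching 740. The caddy's rim is at (88–182, 372–480), with the slider bar behind it at (85–168, 352). Next I'll fit edges at sub-pixel level.

```bash
python3 - <<'E'
from h import *
import bench
print([k for k in dir(bench) if not k.startswith('_')], getattr(bench,'hold_point_z',None))
t=cv2.imread("pics/top0.png");g=cv2.GaussianBlur(cv2.cvtColor(t,cv2.COLOR_BGR2GRAY),(3,3),0).astype(float)
C=lambda x,y:((x+.5)/6-.5+225,(y+.5)/6-.5+140)
# front top edge: strongest light->dark fall near the line, per column
p=[]
for u in range(238,338):
    v0=C(0,92)[1]+(u-C(0,0)[0])*.247
    r=np.arange(int(v0)-1,int(v0)+7); d=g[r+1,u]-g[r-1,u]; k=d.argmin()
    if 0<k<len(r)-1:
        a,b,c=d[k-1],d[k],d[k+1]; p.append((u,r[k]+.5*(a-c)/(a-2*b+c)))
p=np.array(p); f=np.polyfit(p[:,0],p[:,1],1)
for _ in range(4):
    e=abs(p[:,1]-np.polyval(f,p[:,0])); f=np.polyfit(p[e<.6][:,0],p[e<.6][:,1],1)
print("front edge",f,(e<.6).sum(),len(p))
A=plane("top",240,np.polyval(f,240),.1735);B=plane("top",335,np.polyval(f,335),.1735)
y=(A-B)[:2]; y/=np.linalg.norm(y); yaw=np.arctan2(-y[0],y[1]); x=np.array([np.cos(yaw),np.sin(yaw)])
print("rail yaw",yaw)
for nm,(cx,cy) in dict(closed=(50,88),end_plate=(713,252),flare=(740,258)).items():
    q=plane("top",*C(cx,cy),.1735); print(nm,q.round(4),"along y from A-edge frame",(q[:2]@y).round(4),"x off front edge",((q-A)[:2]@x).round(4))
# heights: triangulate rail mouth end and caddy points
D=lambda x,y:((x-498+.5)/6-.5+262,(y-300+.5)/6-.5+170)
print("mouth tri",tri(D(618,392),C(722,250)))
S=lambda x,y:((x-198+.5)/6-.5+200,(y-300+.5)/6-.5+160)
T=lambda x,y:((x+.5)/6-.5+420,(y-300+.5)/6-.5+200)
print("caddy front -y peak",tri(S(320,335),T(182,482)));print("front +y peak",tri(S(383,365),T(90,482)))
print("back +y", tri(S(327,425),T(88,373)));print("back -y",tri(S(252,383),T(182,377)))
print("slider L/R tri",tri(S(243,415),T(166,352)),tri(S(303,440),T(87,352)))
bl=proj("top",[.0,0,0]);print(bl)
for nm,u,v in(("blue",379,230),("saddle y0",266,161)): print(nm,plane("top",u,v,.06 if nm=="blue" else .18))
E
```

```text
['IKError', 'calibration', 'close_job', 'get_obs', 'hold_point_z', 'snapshot'] 0.0188
front edge [ 0.25502317 97.52665032] 92 97
rail yaw -0.22475493149901857
closed [0.6674 0.247  0.1735] along y from A-edge frame 0.3896 x off front edge 0.0071
end_plate [ 0.6023 -0.0476  0.1735] along y from A-edge frame 0.0878 x off front edge 0.0092
flare [ 0.5999 -0.0595  0.1735] along y from A-edge frame 0.0757 x off front edge 0.0096
mouth tri (array([ 0.60538213, -0.05606765,  0.17751365]), np.float64(11.192410200585492))
caddy front -y peak (array([ 0.49879808, -0.36519027,  0.05442193]), np.float64(4.463104464819352))
front +y peak (array([ 0.49879777, -0.32357339,  0.05209702]), np.float64(8.153416876614251))
back +y (array([ 0.54903307, -0.32018086,  0.05078882]), np.float64(0.7541443717156701))
back -y (array([ 0.54821186, -0.36461766,  0.05676839]), np.float64(1.7243400167582494))
slider L/R tri (array([ 0.5615059 , -0.35981007,  0.04835062]), np.float64(1.5463981009337824)) (array([ 0.56080469, -0.32231941,  0.04816959]), np.float64(3.04425895969123))
[317.69502277 407.34840048]
blue [ 0.49056502 -0.15966626  0.06      ]
saddle y0 [0.64997336 0.15784528 0.18      ]
```

Caddy centre is at about (0.524, -0.343) with yaw about 0 and its rim at about 55–60 mm, as the text says. The rail's yaw is -0.225, its mouth is at about (0.602, -0.047), and its length measures 302 mm. Now moving over the caddy.

step_arm(
  increments="0 0 -0.5 0 0 -0.1158; 0 0 -0.5 0 0 -0.1158; 0 0 -0.5 0 0 -0.1158; 0 0 -0.5 0 0 -0.1158; -0.6 -2 0 0 0 0",
  claw=-1,
)

```text
time: 0.6
tool_pos: [0.2511, 0.4732, 0.2025]
ee_rot: [3.141, -0.0, -3.137]
wrist_force: [0.7, 1.0, -0.5]
width: 0.0941
```

step_arm(
  increments="-1.4 -4.2 0 0 0 0; -1.4 -4.2 0 0 0 0; -1.4 -4.2 0 0 0 0; -1.4 -4.2 0 0 0 0; -1.4 -4.2 0 0 0 0",
)

```text
time: 1.1
tool_pos: [0.3216, 0.2604, 0.2023]
ee_rot: [-3.141, -0.0, -3.141]
wrist_force: [0.6, -0.2, -0.2]
width: 0.0945
```

step_arm(
  increments="-1.4 -4.2 0 0 0 0; -1.4 -4.2 0 0 0 0; -1.4 -4.2 0 0 0 0; -1.4 -4.2 0 0 0 0; -1.4 -4.2 0 0 0 0",
)

```text
time: 1.6
tool_pos: [0.3917, 0.0505, 0.2025]
ee_rot: [3.141, 0.0, -3.141]
wrist_force: [0.3, 0.4, -0.4]
width: 0.0942
```

step_arm(
  increments="-1.4 -4.2 0 0 0 0; -1.4 -4.2 0 0 0 0; -1.4 -4.2 0 0 0 0; -1.4 -4.2 0 0 0 0; -1.4 -4.2 0 0 0 0",
)

```text
time: 2.1
tool_pos: [0.4618, -0.1595, 0.2023]
ee_rot: [3.141, -0.0, 3.142]
wrist_force: [1.0, 1.2, 0.0]
width: 0.0942
```

step_arm(
  increments="-1.4 -4.2 0 0 0 0; -1.4 -4.2 0 0 0 0; -1.4 -4.2 0 0 0 0; -1.4 -4 0 0 0 0; 0 0 0 0 0 0",
)

```text
time: 2.6
tool_pos: [0.5177, -0.328, 0.1992]
ee_rot: [3.14, -0.004, 3.137]
wrist_force: [0.2, 0.1, -0.4]
width: 0.0939
```

step_arm(
  increments="-0.3 -0.8 0 0 0 0; -0.3 -0.7 2 0 0 0; 0 0 3.5 0 0 0; 0 0 3.5 0 0 0; 0 0 3 0 0 0",
)

```text
time: 3.1
tool_pos: [0.5236, -0.3372, 0.0816]
ee_rot: [3.141, -0.0, -3.14]
wrist_force: [-0.4, 1.1, 0.5]
width: 0.0938
```

step_arm(
  increments="0 0 2.2 0 0 0; 0 0 1.5 0 0 0; 0 0 1 0 0 0; 0 0 0.4 0 0 0; 0 0 0 0 0 0",
)

```text
time: 3.6
tool_pos: [0.5242, -0.3387, 0.0323]
ee_rot: [-3.141, 0.001, -3.141]
wrist_force: [0.3, -0.5, 0.4]
width: 0.0936
```

```bash
python3 - <<'E'
from h import *
s=snapshot("scene")[:,:,::-1];t=snapshot("top")[:,:,::-1]
k=lambda im,x,y:cv2.resize(im[y:y+60,x:x+60],None,fx=6,fy=6,interpolation=cv2.INTER_CUBIC)
cv2.imwrite("pics/g1.png",np.hstack([k(s,190,145),k(t,410,190)])); print(get_obs()["tool_pos"])
E
```

```text
[ 0.52468937 -0.33926893  0.03319884]
```

View pics/g1.png

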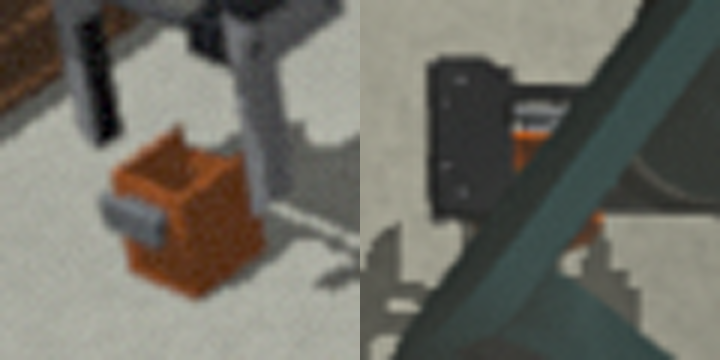

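The scene crop shows the fingers standing either side of the caddy (left finger tip at about (100,140), right at (265,205)), and the slider at (135,215) is clear of them. I'll shift 4 mm in -y, lower 5 mm, then close.

step_arm(
  increments="0 -0.4 0.3 0 0 0; 0 0 0.2 0 0 0; 0 0 0 0 0 0",
)

```text
time: 4.0
tool_pos: [0.5238, -0.3429, 0.0266]
ee_rot: [3.141, -0.0, -3.142]
wrist_force: [-0.9, -0.9, -0.8]
width: 0.0942
```

step_arm(
  increments="0 0 0 0 0 0; 0 0 0 0 0 0; 0 0 0 0 0 0; 0 0 0 0 0 0; 0 0 0 0 0 0",
  claw=1,
)

```text
time: 4.5
tool_pos: [0.524, -0.3427, 0.0268]
ee_rot: [3.142, 0.0, -3.141]
wrist_force: [-0.3, -0.3, 0.6]
width: 0.0575
```

step_arm(
  increments="0 0 0 0 0 0; 0 0 0 0 0 0; 0 0 0 0 0 0; 0 0 0 0 0 0; 0 0 0 0 0 0",
)

```text
time: 5.0
tool_pos: [0.5239, -0.3428, 0.0268]
ee_rot: [3.142, 0.0, -3.141]
wrist_force: [0.1, 0.4, 0.1]
width: 0.0437
```

step_arm(
  increments="0 0 -0.5 0 0 0; 0 0 -1.5 0 0 0; 0 0 -2.5 0 0 0; 0 0 -3 0 0 0; 0 0 -2.5 0 0 0.05",
)

```text
time: 5.5
tool_pos: [0.5242, -0.343, 0.1297]
ee_rot: [-3.14, 0.002, 3.091]
wrist_force: [-1.0, 0.2, -0.8]
width: 0.0436
```

step_arm(
  increments="0 1 -1.3 0 0 0.08; 0 2 0 0 0 0.095; 0 0 0 0 0 0; 0 0 0 0 0 0",
)

```text
time: 5.9
tool_pos: [0.527, -0.313, 0.1404]
ee_rot: [-3.141, 0.001, 2.919]
wrist_force: [-0.6, 0.3, -1.7]
width: 0.0435
```

```bash
cat >> h.py <<'E'
M=np.array([.602,-.047]); RY=-.225; rx=np.array([np.cos(RY),np.sin(RY)]); ry=np.array([-np.sin(RY),np.cos(RY)])
def goto(xy,z,yaw):
    o=get_obs(); p=o["tool_pos"]; Rm=R.from_euler("xyz",o["ee_rot"]).as_matrix()
    d=Rm.T@(np.r_[xy,z]-p); w=(R.from_matrix(Rm).inv()*R.from_euler("xyz",[np.pi,0,yaw])).as_rotvec()
    print("at",p.round(4),o["ee_rot"].round(3),"F",o["wrist_force"].round(1),"tool shift cm",(d*100).round(2),"turn",w.round(3))
E
python3 - <<'E'
from h import *
goto(M-.07*ry-.0365*rx,.1398,np.pi+RY)
E
```

```text
at [ 0.527  -0.313   0.1404] [-3.141e+00  1.000e-03  2.919e+00] F [-0.6  0.3 -1.7] tool shift cm [ 2.22 20.61  0.04] turn [-0.001  0.001  0.003]
```

step_arm(
  increments="0.6 1 0 0 0 0; 0.6 2 0 0 0 0; 0.6 3 0 0 0 0; 0.4 3 0 0 0 0; 0 3 0 0 0 0",
)

```text
time: 6.4
tool_pos: [0.5314, -0.1887, 0.1396]
ee_rot: [3.141, -0.001, 2.917]
wrist_force: [0.8, 1.2, -0.4]
width: 0.0435
```

step_arm(
  increments="0 3 0 0 0 0; 0 2.5 0 0 0 0; 0 2 0 0 0 0; 0 1 0 0 0 0; 0 0 0 0 0 0",
)

```text
time: 6.9
tool_pos: [0.5509, -0.1064, 0.1397]
ee_rot: [3.141, -0.0, 2.92]
wrist_force: [-0.1, -0.6, -1.2]
width: 0.0434
```

```bash
python3 - <<'E'
from h import *
s=snapshot("scene")[:,:,::-1];t=snapshot("top")[:,:,::-1]
cv2.imwrite("pics/s2.png",s);cv2.imwrite("pics/t2.png",t)
k=lambda im,x,y:cv2.resize(im[y:y+70,x:x+57],None,fx=7,fy=7,interpolation=cv2.INTER_CUBIC)
cv2.imwrite("pics/g2.png",np.hstack([k(s,250,155),k(t,325,145)])); goto(M-.07*ry-.0365*rx,.1398,np.pi+RY)
E
```

```text
at [ 0.5508 -0.1084  0.1397] [-3.141 -0.     2.917] F [-0.6  0.4 -1.9] tool shift cm [ 0.03  0.12 -0.01] turn [-0.001 -0.     0.001]
```

View pics/g2.png

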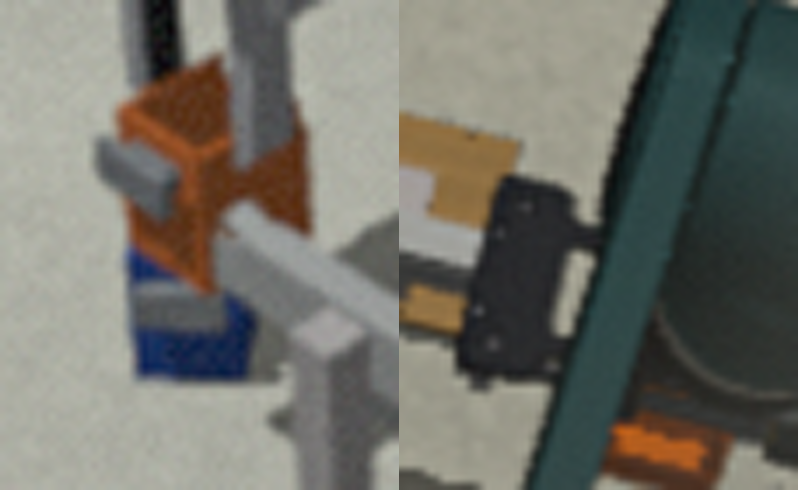

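Top view: the arm covers the mouth. In the scene crop the slider's back face spans about (97–178, 138–218), and the rail's end with its flare is at about (215–245, 200–290). I'll compare projected points from kinematics and the rail estimate with the image edges.

```bash
python3 - <<'E'
from h import *
p=np.array([.5508,-.1084,.1397])
S=np.r_[p[:2]+.036*rx,p[2]+.0202]
C=lambda q:((np.array(proj("scene",q))-[250,155]+.5)*7-.5).round(0)
def at(o,x,y,z): return np.r_[o[:2]+x*rx+y*ry,o[2]+z]
for y in(-18,18):
  for z in(9,-9): print("slider back",y,z,C(at(S,.003,y/1e3,z/1e3)))
m=np.r_[M,.160]
for y in(0,60,120,): print("rail back-top",y,C(at(m,.0075,y/1e3,.0135)),"back-bottom",C(at(m,.0075,y/1e3,-.0135)),"front top",C(at(m,-.0075,y/1e3,.0135)))
for z in(.0165,-.0165):print("flare out end",z,C(at(m,.0105,-.014,z)))
# measured edges in scene: top face/back face of the rail
g=cv2.GaussianBlur(cv2.cvtColor(cv2.imread("pics/scene0.png"),cv2.COLOR_BGR2GRAY),(3,3),0).astype(float)
for nm,x in(("back-top",.0075),("front-top",-.0075)):
  for y in (20,50,80,100,200,230,260):
    a=np.array(proj("scene",at(m,x,y/1e3,.0135))); b=np.array(proj("scene",at(m,x+.01,y/1e3,.0135)))
    n=np.array(proj("scene",at(m,x,y/1e3+.01,.0135)))-a; n=np.array([-n[1],n[0]])/np.linalg.norm(n)
    r=np.arange(-4,4.1,.25); q=a+r[:,None]*n
    v=cv2.remap(g.astype(np.float32),q[:,0].astype(np.float32)[None],q[:,1].astype(np.float32)[None],1)[0]
    d=np.gradient(v); k=abs(d).argmax(); print(nm,y,"offset px along n",r[k],"grad",d[k].round(1),"px per 10mm x",((b-a)@n).round(2))
E
```

```text
slider back -18 9 [ 91. 130.]
slider back -18 -9 [ 95. 172.]
slider back 18 9 [159. 175.]
slider back 18 -9 [163. 217.]
rail back-top 0 [253. 239.] back-bottom [257. 303.] front top [287. 219.]
rail back-top 60 [379. 321.] back-bottom [381. 386.] front top [413. 300.]
rail back-top 120 [513. 408.] back-bottom [513. 474.] front top [547. 386.]
flare out end 0.0165 [217. 217.]
flare out end -0.0165 [223. 295.]
back-top 20 offset px along n 1.25 grad -4.2 px per 10mm x 3.42
back-top 50 offset px along n 2.75 grad 2.5 px per 10mm x 3.48
back-top 80 offset px along n 1.0 grad -3.6 px per 10mm x 3.53
back-top 100 offset px along n 1.25 grad -3.8 px per 10mm x 3.57
back-top 200 offset px along n -3.75 grad -3.8 px per 10mm x 3.78
back-top 230 offset px along n 1.0 grad -3.6 px per 10mm x 3.84
back-top 260 offset px along n 1.25 grad -3.9 px per 10mm x 3.91
front-top 20 offset px along n 0.75 grad -2.0 px per 10mm x 3.36
front-top 50 offset px along n 0.5 grad -1.4 px per 10mm x 3.41
front-top 80 offset px along n 1.0 grad -1.5 px per 10mm x 3.47
front-top 100 offset px along n 0.75 grad -1.9 px per 10mm x 3.5
front-top 200 offset px along n 0.25 grad -9.5 px per 10mm x 3.7
front-top 230 offset px along n 1.0 grad -2.1 px per 10mm x 3.77
front-top 260 offset px along n 1.25 grad -1.6 px per 10mm x 3.83
```

```bash
python3 - <<'E'
from h import *
G=lambda f:cv2.cvtColor(cv2.imread(f),cv2.COLOR_BGR2GRAY).astype(np.float32)
s2,t0=G("pics/s2.png"),G("pics/top0.png")
def at(o,x,y,z): return np.r_[o[:2]+x*rx+y*ry,o[2]+z]
S=np.r_[np.array([.5508,-.1084])+.036*rx,.1599]; m=np.r_[M,.160]
def prof(im,c,n,r): q=c+r[:,None]*n; return cv2.remap(im,q[:,:1].astype(np.float32),q[:,1:].astype(np.float32),1)[:,0]
r=np.arange(-8,8.1,.5)
def avg(im,o,x,z,ys):
    P=[]
    for y in ys:
        a=np.array(proj("scene",at(o,x,y,z))); n=np.array(proj("scene",at(o,x,y+.01,z)))-a; n=np.array([-n[1],n[0]])/np.linalg.norm(n); P.append(prof(im,a,n,r))
    return np.mean(P,0).round(0).astype(int)
print("slider centre profile (scene)");print(*zip(r,avg(s2,S,.003,0,np.linspace(-.012,.012,7))))
print("px per 10mm: x",(np.array(proj("scene",at(S,.013,0,0)))-proj("scene",at(S,.003,0,0))),"z",np.array(proj("scene",at(S,.003,0,.01)))-proj("scene",at(S,.003,0,0)))
print("rail back face centre profile");print(*zip(r,avg(s2,m,.0075,0,np.linspace(.06,.10,9))))
# top view of slider at the start
c=np.array(proj("top",[.560,-.343,.056])); u=np.array(proj("top",[.570,-.343,.056]))-c; l=np.linalg.norm(u); v=np.array(proj("top",[.56,-.333,.056]))-c
P=np.mean([prof(t0,c+k*v,u/l,np.arange(-5,5.1,.5)) for k in np.linspace(-1.2,1.2,7)],0)
print("top slider: mm from x=.560",*zip((np.arange(-5,5.1,.5)/l*10).round(1),P.round(0).astype(int)))
c=np.array(proj("top",np.r_[M+.1*ry,.1735])); u=np.array(proj("top",np.r_[M+.1*ry+.01*rx,.1735]))-c; l=np.linalg.norm(u); v=np.array(proj("top",np.r_[M+.11*ry,.1735]))-c
P=np.mean([prof(t0,c+k*v,u/l,np.arange(-7,7.1,.5)) for k in np.linspace(-4,4,9)],0)
print("top rail: mm from axis est",*zip((np.arange(-7,7.1,.5)/l*10).round(1),P.round(0).astype(int)))
E
```

```text
slider centre profile (scene)
(np.float64(-8.0), np.int64(91)) (np.float64(-7.5), np.int64(96)) (np.float64(-7.0), np.int64(94)) (np.float64(-6.5), np.int64(90)) (np.float64(-6.0), np.int64(88)) (np.float64(-5.5), np.int64(91)) (np.float64(-5.0), np.int64(97)) (np.float64(-4.5), np.int64(104)) (np.float64(-4.0), np.int64(111)) (np.float64(-3.5), np.int64(115)) (np.float64(-3.0), np.int64(117)) (np.float64(-2.5), np.int64(118)) (np.float64(-2.0), np.int64(115)) (np.float64(-1.5), np.int64(108)) (np.float64(-1.0), np.int64(99)) (np.float64(-0.5), np.int64(92)) (np.float64(0.0), np.int64(89)) (np.float64(0.5), np.int64(88)) (np.float64(1.0), np.int64(89)) (np.float64(1.5), np.int64(94)) (np.float64(2.0), np.int64(102)) (np.float64(2.5), np.int64(112)) (np.float64(3.0), np.int64(125)) (np.float64(3.5), np.int64(136)) (np.float64(4.0), np.int64(147)) (np.float64(4.5), np.int64(155)) (np.float64(5.0), np.int64(161)) (np.float64(5.5), np.int64(165)) (np.float64(6.0), np.int64(169)) (np.float64(6.5), np.int64(172)) (np.float64(7.0), np.int64(175)) (np.float64(7.5), np.int64(176)) (np.float64
[... 2255 characters left out ...]
loat64(-8.1), np.int64(117)) (np.float64(-6.8), np.int64(137)) (np.float64(-5.4), np.int64(144)) (np.float64(-4.1), np.int64(146)) (np.float64(-2.7), np.int64(145)) (np.float64(-1.4), np.int64(144)) (np.float64(0.0), np.int64(144)) (np.float64(1.4), np.int64(145)) (np.float64(2.7), np.int64(145)) (np.float64(4.1), np.int64(143)) (np.float64(5.4), np.int64(133)) (np.float64(6.8), np.int64(121)) (np.float64(8.1), np.int64(112)) (np.float64(9.5), np.int64(106)) (np.float64(10.9), np.int64(105)) (np.float64(12.2), np.int64(104)) (np.float64(13.6), np.int64(103)) (np.float64(14.9), np.int64(102)) (np.float64(16.3), np.int64(101)) (np.float64(17.6), np.int64(100)) (np.float64(19.0), np.int64(101))
```

Relative to the slider, the rail axis reads +0.9 mm in x from the scene view and -1.2 mm from the top view. That is inside the flare's window, so I'll bias 0.7 mm towards the back, where the flare is, and approach, then enter slowly while watching force.

step_arm(
  increments="-0.07 0.5 0 0 0 0; 0 1 0 0 0 0; 0 1 0 0 0 0; 0 0.7 0 0 0 0; 0 0.3 0 0 0 0",
)

```text
time: 7.5
tool_pos: [0.5598, -0.0732, 0.1398]
ee_rot: [3.141, -0.0, 2.918]
wrist_force: [-0.6, 0.2, -1.3]
width: 0.0438
```

step_arm(
  increments="0 0.2 0 0 0 0; 0 0.2 0 0 0 0; 0 0.2 0 0 0 0; 0 0.2 0 0 0 0; 0 0.2 0 0 0 0",
)

```text
time: 8.0
tool_pos: [0.5619, -0.0644, 0.1398]
ee_rot: [3.142, 0.0, 2.917]
wrist_force: [0.3, -0.3, -1.5]
width: 0.044
```

step_arm(
  increments="0 0.15 0 0 0 0; 0 0.15 0 0 0 0; 0 0.15 0 0 0 0; 0 0.15 0 0 0 0; 0 0.1 0 0 0 0",
)

```text
time: 8.5
tool_pos: [0.5635, -0.0575, 0.1398]
ee_rot: [3.141, 0.0, 2.917]
wrist_force: [-1.6, -0.6, -0.4]
width: 0.0438
```

```bash
python3 - <<'E'
from h import *
s=snapshot("scene")[:,:,::-1]
cv2.imwrite("pics/s3.png",s)
cv2.imwrite("pics/g3.png",cv2.resize(s[150:220,255:335],None,fx=8,fy=8,interpolation=cv2.INTER_CUBIC)); goto(M-.0365*rx,.1398,np.pi+RY)
E
```

```text
at [ 0.5635 -0.0573  0.1398] [3.141 0.    2.917] F [-0.3 -0.3 -1.3] tool shift cm [0.13 1.87 0.  ] turn [0.    0.    0.001]
```

View pics/g3.png

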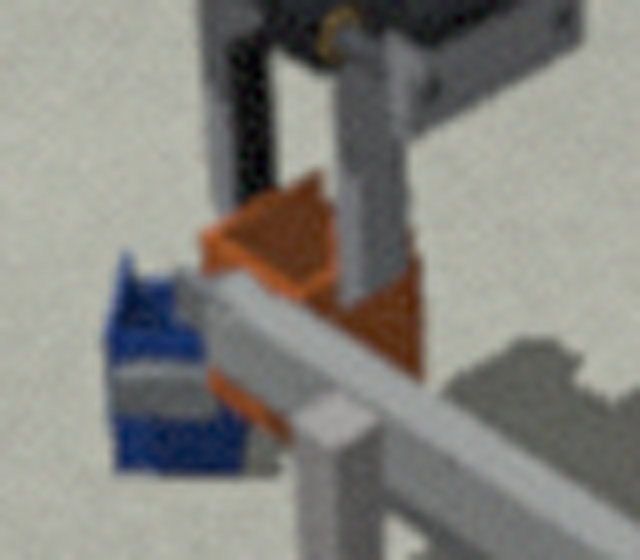

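The crop shows the slider's tail at (190,290) lined up with the rail end, its front already inside the flare, and there are no forces. Continuing.

step_arm(
  increments="0 0.15 0 0 0 0; 0 0.15 0 0 0 0; 0 0.15 0 0 0 0; 0 0.15 0 0 0 0; 0 0.1 0 0 0 0",
)

```text
time: 9.05
tool_pos: [0.565, -0.0506, 0.1398]
ee_rot: [3.142, 0.0, 2.917]
wrist_force: [-0.3, -0.5, -1.7]
width: 0.0435
```

step_arm(
  increments="0 0.15 0 0 0 0; 0 0.15 0 0 0 0; 0 0.15 0 0 0 0; 0 0.15 0 0 0 0; 0 0.15 0 0 0 0",
)

```text
time: 9.55
tool_pos: [0.5667, -0.0433, 0.1398]
ee_rot: [3.141, 0.0, 2.917]
wrist_force: [0.0, -0.4, -1.9]
width: 0.0438
```

step_arm(
  increments="0 0.15 0 0 0 0; 0 0.15 0 0 0 0; 0 0.15 0 0 0 0; 0 0.15 0 0 0 0; 0 0.15 0 0 0 0",
)

```text
time: 10.05
tool_pos: [0.5684, -0.036, 0.1398]
ee_rot: [3.141, -0.0, 2.917]
wrist_force: [0.6, 0.3, -1.3]
width: 0.0436
```

step_arm(
  increments="0 0.3 0 0 0 0; 0 0.3 0 0 0 0; 0 0.3 0 0 0 0; 0 0.3 0 0 0 0; 0 0.3 0 0 0 0",
)

```text
time: 10.55
tool_pos: [0.5718, -0.0212, 0.1398]
ee_rot: [3.141, 0.0, 2.917]
wrist_force: [-0.5, -0.7, -1.9]
width: 0.044
```

step_arm(
  increments="0 0.3 0 0 0 0; 0 0.3 0 0 0 0; 0 0.2 0 0 0 0; 0.05 0 0 0 0 0; 0.05 0 0 0 0 0",
)

```text
time: 11.05
tool_pos: [0.5724, -0.0135, 0.1398]
ee_rot: [-3.142, -0.0, 2.917]
wrist_force: [-0.4, 0.2, -0.4]
width: 0.0435
```

step_arm(
  increments="0.05 0 0 0 0 0; 0.05 0 0 0 0 0; 0 0 0 0 0 0",
)

```text
time: 11.35
tool_pos: [0.5717, -0.0135, 0.1398]
ee_rot: [3.142, 0.001, 2.917]
wrist_force: [0.9, 0.9, -1.8]
width: 0.0434
```

step_arm(
  increments="0.05 0 0 0 0 0; 0.05 0 0 0 0 0; 0.05 0 0 0 0 0; 0 0 0 0 0 0",
)

```text
time: 11.75
tool_pos: [0.5717, -0.0135, 0.1398]
ee_rot: [3.142, 0.004, 2.917]
wrist_force: [5.6, -1.3, -3.7]
width: 0.0435
```

```bash
python3 - <<'E'
from h import *
goto(M-.036*rx,.1398,np.pi+RY); o=get_obs(); print(o["wrist_force"],o["wrist_torque"])
E
```

```text
at [ 0.5717 -0.0135  0.1398] [3.142 0.004 2.917] F [ 5.6 -1.3 -3.7] tool shift cm [-0.11 -2.59  0.01] turn [0.    0.004 0.   ]
[ 5.58534596 -1.27163673 -3.72353857] [-0.25191502 -1.0843085   0.06141073]
```

The lip pushes back at -x, so the slider is captive; the play's centre is 1.5 mm the other way. The saddle puts contact at about 156 mm in. I'll recentre and travel.

step_arm(
  increments="-0.15 0 0 0 0 0; -0.15 0 0 0 0 0; 0 0 0 0 0 0; 0 0.3 0 0 0 0; 0 0.5 0 0 0 0",
)

```text
time: 12.25
tool_pos: [0.5745, -0.0056, 0.1398]
ee_rot: [3.141, -0.001, 2.917]
wrist_force: [0.6, -1.0, -1.3]
width: 0.0439
```

step_arm(
  increments="0 0.6 0 0 0 0; 0 0.6 0 0 0 0; 0 0.6 0 0 0 0; 0 0.6 0 0 0 0; 0 0.6 0 0 0 0",
)

```text
time: 12.75
tool_pos: [0.5816, 0.024, 0.1398]
ee_rot: [3.141, 0.0, 2.917]
wrist_force: [-0.0, -0.1, -1.4]
width: 0.0437
```

step_arm(
  increments="0 0.6 0 0 0 0; 0 0.6 0 0 0 0; 0 0.6 0 0 0 0; 0 0.6 0 0 0 0; 0 0.6 0 0 0 0",
)

```text
time: 13.25
tool_pos: [0.5882, 0.0531, 0.1398]
ee_rot: [3.141, 0.0, 2.917]
wrist_force: [0.5, -0.2, -1.8]
width: 0.0435
```

step_arm(
  increments="0 0.6 0 0 0 0; 0 0.6 0 0 0 0; 0 0.6 0 0 0 0; 0 0.5 0 0 0 0; 0 0.4 0 0 0 0",
)

```text
time: 13.75
tool_pos: [0.5942, 0.0795, 0.1398]
ee_rot: [3.141, 0.0, 2.917]
wrist_force: [-0.2, -0.1, -1.3]
width: 0.0434
```

step_arm(
  increments="0 0.3 0 0 0 0; 0 0.2 0 0 0 0; 0 0.2 0 0 0 0; 0 0.2 0 0 0 0; 0 0.2 0 0 0 0",
)

```text
time: 14.25
tool_pos: [0.5966, 0.0898, 0.1398]
ee_rot: [3.141, 0.0, 2.917]
wrist_force: [0.2, -0.5, -2.0]
width: 0.0436
```

```bash
python3 - <<'E'
from h import *
goto(M-.036*rx,.1398,np.pi+RY)
E
```

```text
at [0.5966 0.0898 0.1398] [3.141 0.    2.917] F [ 0.2 -0.5 -2. ] tool shift cm [  0.03 -13.21   0.  ] turn [0. 0. 0.]
```

step_arm(
  increments="0 0.15 0 0 0 0; 0 0.15 0 0 0 0; 0 0.15 0 0 0 0; 0 0.15 0 0 0 0; 0 0.15 0 0 0 0",
)

```text
time: 14.75
tool_pos: [0.5983, 0.0971, 0.1398]
ee_rot: [3.141, 0.0, 2.917]
wrist_force: [0.1, 0.1, -0.7]
width: 0.0439
```

step_arm(
  increments="0 0.15 0 0 0 0; 0 0.15 0 0 0 0; 0 0.15 0 0 0 0; 0 0.15 0 0 0 0; 0 0.15 0 0 0 0",
)

```text
time: 15.25
tool_pos: [0.6, 0.1044, 0.1398]
ee_rot: [3.142, 0.0, 2.917]
wrist_force: [0.2, -0.5, -1.0]
width: 0.0434
```

step_arm(
  increments="0 0.1 0 0 0 0; 0 0.1 0 0 0 0; 0 0.1 0 0 0 0; 0 0.1 0 0 0 0; 0 0.1 0 0 0 0",
)

```text
time: 15.75
tool_pos: [0.6011, 0.1093, 0.1398]
ee_rot: [3.142, 0.0, 2.917]
wrist_force: [-0.4, -0.0, -0.9]
width: 0.0436
```

step_arm(
  increments="0 0.1 0 0 0 0; 0 0.1 0 0 0 0; 0 0.1 0 0 0 0; 0 0.1 0 0 0 0; 0 0.1 0 0 0 0",
)

```text
time: 16.25
tool_pos: [0.6017, 0.1125, 0.1398]
ee_rot: [-3.139, -0.001, 2.916]
wrist_force: [-3.2, -5.6, -1.1]
width: 0.0438
```

step_arm(
  increments="0 0.1 0 0 0 0; 0 0.1 0 0 0 0; 0 0.1 0 0 0 0",
)

```text
time: 16.55
tool_pos: [0.6024, 0.1154, 0.1398]
ee_rot: [-3.139, -0.001, 2.916]
wrist_force: [-1.9, -4.8, 0.6]
width: 0.0436
```

Contact with the buffer: 5–6 N against +y, at about 156 mm as predicted. Compliance is about 3 N/mm, so I'll go on slowly.

step_arm(
  increments="0 0.1 0 0 0 0; 0 0.1 0 0 0 0; 0 0.1 0 0 0 0; 0 0.1 0 0 0 0; 0 0.1 0 0 0 0",
)

```text
time: 17.05
tool_pos: [0.6034, 0.1198, 0.1397]
ee_rot: [-3.138, -0.001, 2.915]
wrist_force: [-3.5, -6.6, 0.4]
width: 0.0435
```

step_arm(
  increments="0 0.06 0 0 0 0; 0 0.06 0 0 0 0; 0 0.06 0 0 0 0; 0 0.06 0 0 0 0; 0 0.06 0 0 0 0",
)

```text
time: 17.55
tool_pos: [0.6033, 0.12, 0.1398]
ee_rot: [-3.133, -0.002, 2.913]
wrist_force: [-4.2, -11.6, 1.0]
width: 0.0439
```

Stalled at y=0.120 with about 12 N. That may be the hard end or a jam, so I'll check against the saddle, whose start should be 30 mm beyond the slider's centre when home.

```bash
python3 - <<'E'
from h import *
o=get_obs(); print(o["tool_pos"],o["wrist_force"])
A=np.array([*(M-.0014*rx)])
for n in("top","scene"):
    im=cv2.imread(f"pics/{n}0.png").astype(np.float32); red=im[:,:,2]-im[:,:,1]
    ys=np.arange(.15,.27,.001)
    for z in (.1735,.1765):
        q=np.array([proj(n,np.r_[A+y*ry,z]) for y in ys],np.float32)
        v=cv2.remap(red,q[:,:1],q[:,1:],1)[:,0]; h=v.max()/2; k=np.where(v>h)[0]
        a,b=ys[k[0]],ys[k[-1]]; print(n,z,"saddle from mouth est",a.round(4),b.round(4),"start at centre-12:",((a+b)/2-.012).round(4))
print("slider centre along",(o["tool_pos"][:2]-M)@ry)
for e in ("closed end", (50,88)),: print(((plane("top",(50.5)/6-.5+225,(88.5)/6-.5+140,.1735)[:2])-M)@ry)
s=snapshot("scene")[:,:,::-1]; cv2.imwrite("pics/s4.png",s)
cv2.imwrite("pics/g4.png",cv2.resize(s[150:260,280:420],None,fx=5,fy=5,interpolation=cv2.INTER_CUBIC))
E
```

```text
[0.60330557 0.12001579 0.13975519] [ -4.21735432 -11.62169826   1.03107086]
top 0.1735 saddle from mouth est 0.196 0.218 start at centre-12: 0.195
top 0.1765 saddle from mouth est 0.196 0.218 start at centre-12: 0.195
scene 0.1735 saddle from mouth est 0.192 0.215 start at centre-12: 0.1915
scene 0.1765 saddle from mouth est 0.194 0.216 start at centre-12: 0.193
slider centre along 0.16309729182415975
0.3012068679212185
```

View pics/g4.png

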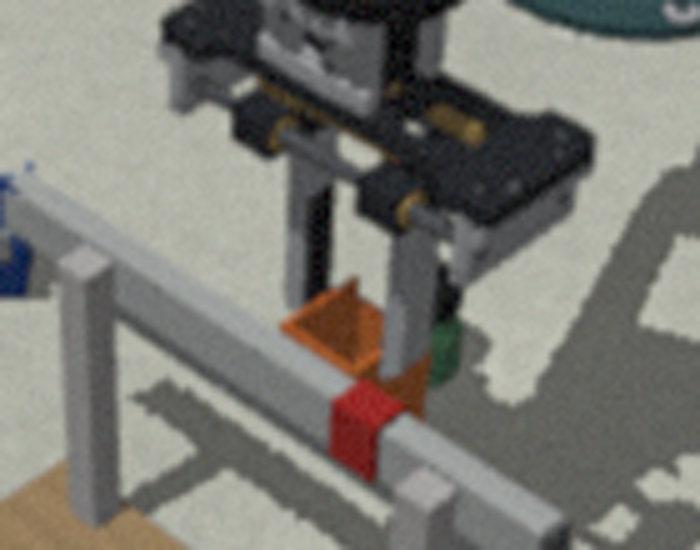

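The picture shows the saddle at (365,430) just beyond the caddy's near side, with the rail unmoved. The saddle start measures 193–195 mm in, so home should be at 163–165 mm; the slider is at 163.1 mm. I'll do one gentle confirming press with a small sideways wiggle, in case friction is holding it.

step_arm(
  increments="0.05 0.04 0 0 0 0; -0.1 0.03 0 0 0 0; 0.05 0.03 0.05 0 0 0; 0 0 -0.1 0 0 0; 0 0 0.05 0 0 0",
)

```text
time: 18.1
tool_pos: [0.6033, 0.12, 0.1396]
ee_rot: [-3.131, -0.002, 2.912]
wrist_force: [-6.8, -12.2, 2.3]
width: 0.0438
```

step_arm(
  increments="0 0 0 0 0 0; 0 0 0 0 0 0; 0 0 0 0 0 0",
)

```text
time: 18.4
tool_pos: [0.6033, 0.12, 0.1397]
ee_rot: [-3.131, -0.002, 2.912]
wrist_force: [-5.2, -12.5, 2.1]
width: 0.0439
```

A firm end: +1 mm of command, about 13.5 N, no movement. I'll relieve the load, then let go.

step_arm(
  increments="0 -0.1 0 0 0 0; 0 -0.1 0 0 0 0; 0 -0.05 0 0 0 0; 0 0 0 0 0 0",
)

```text
time: 18.8
tool_pos: [0.6034, 0.1199, 0.1397]
ee_rot: [-3.136, -0.001, 2.914]
wrist_force: [-3.3, -7.7, 0.3]
width: 0.0435
```

step_arm(
  increments="0 -0.1 0 0 0 0; 0 -0.1 0 0 0 0; 0 -0.1 0 0 0 0; 0 0 0 0 0 0",
)

```text
time: 19.2
tool_pos: [0.6035, 0.1198, 0.1397]
ee_rot: [-3.141, -0.0, 2.916]
wrist_force: [-2.6, -4.3, -0.9]
width: 0.0437
```

step_arm(
  increments="0 -0.1 0 0 0 0; 0 -0.05 0 0 0 0; 0 0 0 0 0 0; 0 0 0 0 0 0",
)

```text
time: 19.6
tool_pos: [0.6035, 0.1196, 0.1398]
ee_rot: [3.14, 0.0, 2.918]
wrist_force: [-0.0, -1.4, -1.5]
width: 0.0435
```

step_arm(
  increments="0 0 0 0 0 0; 0 0 0 0 0 0; 0 0 0 0 0 0; 0 0 0 0 0 0; 0 0 0 0 0 0",
  claw=-0.1,
)

```text
time: 20.1
tool_pos: [0.6034, 0.1191, 0.14]
ee_rot: [3.141, 0.0, 2.917]
wrist_force: [-0.9, 0.1, 0.4]
width: 0.0515
```

step_arm(
  increments="0 0 0 0 0 0; 0 0 0 0 0 0; 0 0 0 0 0 0; 0 0 0 0 0 0; 0 0 0 0 0 0",
  claw=-0.8,
)

```text
time: 20.6
tool_pos: [0.6033, 0.1189, 0.1398]
ee_rot: [3.142, 0.0, 2.917]
wrist_force: [0.3, 0.4, 0.0]
width: 0.0844
```

step_arm(
  increments="0 0 0 0 0 0; 0 0 0 0 0 0; 0 0 -0.5 0 0 0; 0 0 -1 0 0 0; 0 0 -1.5 0 0 0",
)

```text
time: 21.1
tool_pos: [0.6029, 0.1189, 0.1701]
ee_rot: [-3.141, -0.001, 2.917]
wrist_force: [-1.3, -0.1, 0.3]
width: 0.0845
```

step_arm(
  increments="0 0 -2 0 0 0; 0 0 -3 0 0 0; 0 0 -3 0 0 0; 0 0 -3 0 0 0; 3 0 -2 0 0 0",
)

```text
time: 21.6
tool_pos: [0.5761, 0.1249, 0.3021]
ee_rot: [3.141, 0.003, 2.915]
wrist_force: [-0.4, 0.7, -0.6]
width: 0.0845
```

step_arm(
  increments="4 0 0 0 0 0; 4 0 0 0 0 0; 4 0 0 0 0 0; 4 0 0 0 0 0; 2 0 0 0 0 0",
)

```text
time: 22.1
tool_pos: [0.3962, 0.1663, 0.3026]
ee_rot: [3.139, 0.004, 2.918]
wrist_force: [0.9, 0.3, -0.0]
width: 0.0849
```

```bash
python3 - <<'E'
from h import *
s=snapshot("scene")[:,:,::-1];t=snapshot("top")[:,:,::-1]
cv2.imwrite("pics/s5.png",s);cv2.imwrite("pics/t5.png",t)
k=lambda im,x,y:cv2.resize(im[y:y+120,x:x+160],None,fx=5,fy=2.5*2,interpolation=cv2.INTER_CUBIC)[:, :]
a,b=cv2.resize(k(s,250,150),(400,300)),cv2.resize(k(t,220,110),(400,300))
cv2.imwrite("pics/g5.png",np.vstack([cv2.resize(np.hstack([s,t]),(800,250)),np.hstack([a,b])]))
hs=cv2.cvtColor(s,cv2.COLOR_BGR2HSV)
# unmoved things: mean change between first and last pictures over table objects
for n,i,b in(("scene",s,(260,180,20,30)),("scene",s,(190,215,35,32)),("scene",s,(435,220,75,95)),("top",t,(365,215,26,28)),("top",t,(385,148,32,34)),("top",t,(285,238,20,20))):
    x,y,w,h=b; print(n,b,"mean abs diff",cv2.absdiff(i,cv2.imread(f"pics/{n}0.png"))[y:y+h,x:x+w].mean().round(1))
o=get_obs();print(o["time"],o["tool_pos"],o["wrist_force"].round(1))
E
```

```text
scene (260, 180, 20, 30) mean abs diff 3.3
scene (190, 215, 35, 32) mean abs diff 2.9
scene (435, 220, 75, 95) mean abs diff 3.1
top (365, 215, 26, 28) mean abs diff 7.4
top (385, 148, 32, 34) mean abs diff 9.6
top (285, 238, 20, 20) mean abs diff 14.8
22.2 [0.39701213 0.16634558 0.30296336] [ 0.6 -0.8 -0.1]
```

View pics/g5.png

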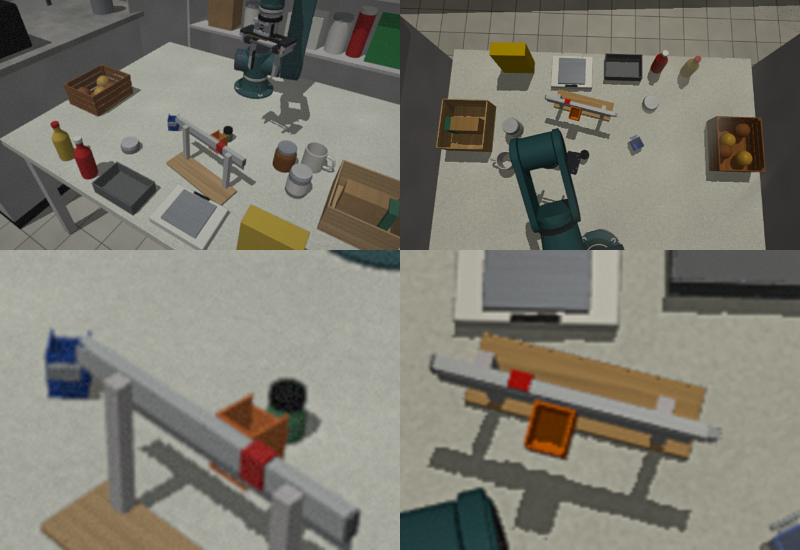

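The final picture shows the orange caddy hanging on the rail just before the saddle (bottom-left crop (250,430), bottom-right crop (550,430)). The gripper is clear and the other things stand in their places. Handing in.

```bash
python3 -c "
from bench import *
print(close_job())"
```

```text
the job is handed in; nothing more can be done
None
```

The orange caddy is hanging on the rail, with the buffer pushed to what I take to be its hard end. I handed the job in at about 22 s of the 61 s allowed; no verdict was reported.

**What I did:** I took the caddy by its two sides and fed the slider into the mouth with no reaction above noise. A light sideways touch on the front lip (about 6 N) showed it was captive. I met the buffer about 156 mm in (5–6 N) and pushed it at 6–10 mm/s. Then I took the load off, let go and backed away.

**Buffer home:** The slider stopped firmly. Another 1 mm of command raised the force to about 13.5 N with no movement, even with a small wiggle. It stopped at 163 mm, against 163–165 mm expected from the saddle's place. The buffer itself is hidden in the channel, so this rests on feel and the saddle.

**Checks that disagreed or stayed weak:**
- **Slider to rail:** the two cameras differed by about 2 mm on where the rail lay relative to the slider. The lip touch settled it.
- **Saddle estimate:** my first figure put home at about 168 mm. The finer measurement brought it to 163–165 mm.
- **Other objects:** before-and-after differences were at noise level (about 3) in the scene view, which covered the blue caddy, the tin and the jar, can and mug group. They were higher in the top view (7–15). I put that down to the arm and shadows and did not look into it further. In the last picture everything stands where it was.

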